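Set out the check parts for the measuring arm

TASK

Set out the four parts for the measuring run: stand the white-balled reference sphere centred on top of the steel setup block that stands on the tiled plate, and push the steel test shaft upright between the spring jaws of the blue holder until it sits fully home on the base. Lay the bearing cover flat on the plate midway between the setup block and the holder, and stand the bronze bush straight behind the cover (on the far side from the robot, square to that row), 80 mm from centre to centre. Leave everything released and standing still, and do not disturb the oil bottle, paste tin and tape roll.

Things in the scene. Friction and masses are not known exactly. Their poses are not given: they have to be found in the camera images.
- setup_block: Target, fixed: pale grey steel setup block on the tiled plate (not those in the tray behind) with rows of holes, 51 (x) x 76 (y) x 25 mm high; origin at the centre of its underside, flat top at +25 mm. Its y axis lies along the row to the holder (on its +y or -y side, always 300 mm centre to centre); its x axis points away from the robot, within 0.12 rad of world x, so behind is its +x.
- shaft_holder: Target, fixed: blue base plate 54x108x6 mm, origin centre of underside. Two steel V jaws face along its y over the origin, 20 mm apart, flared to 36 mm at their tops (28 mm up); they slide apart on springs (0.5 N/mm, 1.5 N preload). A shaft pushed straight down at the origin (5 to 15 N) lands 6 mm above the origin and is kept upright. Spring housings at y=+-46 mm, 24 mm high. Yaw within 0.5 rad.
- reference_sphere: Reference sphere: white ball of 25 mm on a dark stem of 12 mm on a round dark base 45 mm across and 16 mm high, 75 mm tall in all; 0.24 kg, loose; origin at the centre of its underside, z up. Starts upright on the plate. Hold it by the base; the fingers then straddle the ball.
- bearing_cover: Bearing cover: flat pale grey turned steel ring with four dark bolts, 59 mm across, 20 mm high, with a bore in the middle; 0.19 kg, loose; origin at the centre of its underside, z up. Starts upright on the plate. Grip across the outside.
- bronze_bush: Bronze bush: yellowish short tube 34 mm across, 26 mm high; 0.07 kg, loose; origin at the centre of its underside, z up. Starts upright on the plate.
- test_shaft: Test shaft: steel stepped cylinder (pale grey) on end, 24 mm across (a little slimmer at the top), 59 mm tall; 0.16 kg, loose; origin at the centre of its underside, z up. Starts upright on the plate. Grip it by its upper 25 mm so that the fingers stay above the 28 mm high jaws.
- oil_bottle: Bystander, leave alone, on the plate: cream plastic oil bottle with red spout, 46 mm across, 150 mm tall; origin at the centre of its underside.
- paste_tin: Bystander, leave alone: round metal tin with a green band, 64 mm across, 35 mm tall; origin at the centre of its underside.
- tape_roll: Bystander, leave alone, on the plate: roll of black tape lying flat, 67 mm across, 18 mm high; origin at the centre of its underside.

How it is judged (in metres and radians):
At the end, for the whole second after the job is handed in: Upright at rest: sphere on block, 10 mm from centre; shaft in holder, 6 mm from its axis, 3 mm from the base. Flat on the plate: cover within 15 mm (along and across the row) of the midpoint; bush 65 to 95 mm from the cover and within 20 mm (likewise) of 80 mm behind the midpoint (horizontal distance between reference_sphere and setup_block below 0.01 m and z of reference_sphere in the frame of setup_block between 0.021 and 0.029 m and angle between each of reference_sphere, test_shaft, bearing_cover, bronze_bush's own z axis and vertical below 0.08 rad and horizontal distance between test_shaft and shaft_holder below 0.006 m and z of test_shaft in the frame of shaft_holder between 0.003 and 0.009 m and x of bearing_cover in the frame of setup_block between -0.015 and 0.015 m and (y of bearing_cover in the frame of setup_block between 0.135 and 0.165 m or y of bearing_cover in the frame of setup_block between -0.165 and -0.135 m) and horizontal distance between bearing_cover and shaft_holder below 0.17 m and height (world z) of each of bearing_cover, bronze_bush below 0.005 m and x of bronze_bush in the frame of setup_block between 0.06 and 0.1 m and (y of bronze_bush in the frame of setup_block between 0.13 and 0.17 m or y of bronze_bush in the frame of setup_block between -0.17 and -0.13 m) and horizontal distance between bronze_bush and bearing_cover between 0.065 and 0.095 m and linear speed of each of reference_sphere, test_shaft, bearing_cover, bronze_bush below 0.02 m/s and angular speed of each of reference_sphere, test_shaft, bearing_cover, bronze_bush below 0.2 rad/s); the robot touches nothing.
It fails at once if a bystander (oil bottle, paste tin or tape roll) is moved by more than 20 mm or knocked over (distance of any of oil_bottle, paste_tin, tape_roll from where it was at the start of the episode above 0.02 m or angle between any of oil_bottle, paste_tin, tape_roll's own z axis and vertical above 0.3 rad).
It also fails if it takes over 109 s, if anything falls off the work surface, if the arm or the gripper's body presses on something with over 40 N, if the wrist force passes 120 N, or if a joint passes its speed limit or range.

ROBOT

A 6-joint arm with a two-finger parallel gripper is mounted at the origin on a cart in front of the work surface, level with it; the furniture and walls round the work are solid. World frame = base frame: x ahead of the robot, y to its left, z up, the work surface at z = 0. Lengths are in mm, angles in rad, forces in N, time in s.
With the tool pointing down it reaches from about 275 to 1000 mm from the base axis. Payload 8.4 kg.
Tool frame: the origin (TCP) lies between the finger pads; the fingertips stand 22 mm ahead of it and the grasp point (between the pads) lies 3 mm ahead of it (r.nose_length is the z of the fingertips in the tool frame, in mm); z points along the fingers, y is the line along which they close (so a half turn about z gives the same grasp; the last joint's range is limited). The gripper opens to 85 mm and grips with 20 to 120 N. Pads are 22 mm wide; open, the fingers measure 114 mm over their backs; the gripper's body (76 mm by 85 mm) begins 54 mm behind the grasp point. The pads swing forward as they close: fully open they stand 13 mm farther back than shut.
Start: joints at [-1.308, 0.353, 1.633, -0, 1.155, -0.002], TCP at [163.571, -603.219, 253.281] pointing down, gripper open.
Joint ranges: [-2.63, 2.63], [-0.92, 2.1], [0.06, 2.66], [-1.3, 4.44], [0, 2.69], [-3.02, 3.02]. Speed limits (rad/s): [2.22, 2.22, 2.79, 3.14, 3.14, 3.14].

INTERFACE

Orientations are given as [roll, pitch, yaw] about the fixed x, y, z axes, in that order (R = Rz(yaw) Ry(pitch) Rx(roll)).
In Python, from rig import r, cams gives the robot as it stands.
- The arm moves only by the tool advance, called after "Request:" by a JSON object that holds its "method" and its "body". Schema: {"type":"object","properties":{"moves":{"type":"string"},"force":{"type":"number"},"only":{"type":"string"},"quiet":{"type":"boolean"},"lines":{"type":"string"}},"required":["moves"],"additionalProperties":false}. moves is a string of 1 to 5 rows, parted by semicolons, with the numbers parted by spaces; each row has 7 numbers: a rotation vector rx, ry, rz in normalised numbers (1 is 45 degrees), then dx, dy, dz in shares of 1000 mm (1.0 is 1000 mm), then the opening from 0.0 (shut) to 1.0 (fully open); each row shifts and turns the commanded pose from where the row before left it, along the tool's axes as they then stand; what a row does not reach is not made up. A row lasts 1/12 s, in which the tool goes at most 41.7 mm and 0.125 rad, less where a joint would pass 70% of its speed; a pose out of reach is approached as far as the arm can. The fingers move at their own pace and stop on an object; force is the grip in N (left out, the last holds). Time passes only in rows, so rows that do not move let the fingers close. The tool returns the time, the measured TCP pose, the force, the opening and the grip force at its end. only (a regular expression) keeps the lines of the reply that match it, lines (a string "A,B") keeps lines A to B, and quiet returns only ok. No shift or turn number may pass 1 either way. Input that does not fit is refused with a message, and nothing moves.
- r.sense(): the state, without advancing time (a new reading comes with each control period).
- cams.grab_frame(name): name is "side" or "top"; returns the picture (384x512x3 uint8, red, green, blue); there is no depth.
- cams.camera_params(name): a dict with "fx", "fy", "cx", "cy" (pixels), "rvec" (rotation vector, rad) and "tvec" (3), from world to camera coordinates, as OpenCV has them. Camera axes: x right, y down, z forward; pixel columns grow to the right and rows downward; lengths in mm; the calibration is good to about 2 mm. A picture is of the moment at which its call begins. camera_params takes no time and is no camera call.
- r.sign_off(): hands the job in; it is judged then, once.
The state is a dict: "clock": time; "qpos": joint angles; "qvel": joint speeds; "joint_efforts": joint torques, N m; "eef_pos": TCP position; "tcp_rot": TCP orientation; "contact_force": force on the tool from outside, world axes, zero at the start; "wrist_torque": the same for the moment, N m; "opening": opening from 0.0 (shut) to 1.0 (fully open); "grasp_force": force on a finger pad.
Only numpy, scipy, OpenCV 4.12 (cv2) and the standard library are available. Lean on these libraries where they do the work, as an engineer would, in place of code of your own. Each camera call takes 0.05 s, during which the arm holds its last target. There are 200 camera calls.

## Working session

There is one attempt and no reset: what is moved stays moved. The work goes in short steps, Python scripts to look and compute and a tool call to move; the robot and the scene stay as the last step left them, time stands still between calls to the robot, and variables do not carry over. Pictures are saved under pics/ and viewed, at most 18 in all, crops included, and the job is handed in when it is done.

```bash
mkdir -p pics; ls; python3 - <<'E'
from rig import r,cams
import cv2
for n in("side","top"):
    im=cams.grab_frame(n); cv2.imwrite(f"pics/{n}0.png",cv2.resize(im[:,:,::-1],(800,600),interpolation=cv2.INTER_CUBIC)); print(cams.camera_params(n))
print(r.sense(),r.nose_length)
E
```

```text
pics
{'fx': 411.0916488255074, 'fy': 411.0916488255074, 'cx': 264.6127153802396, 'cy': 196.52561172519341, 'rvec': array([ 0.67389154, -2.59153545,  1.17080687]), 'tvec': array([543.54186638, 153.06267012, 979.2994574 ])}
{'fx': 356.48323144568207, 'fy': 356.48323144568207, 'cx': 256.9092235740947, 'cy': 194.76272637155026, 'rvec': array([ 2.14132235, -2.20292787,  0.080325  ]), 'tvec': array([121.59964037, 576.65226349, 907.02486499])}
{'clock': 0.1, 'qpos': array([-1.30837832e+00,  3.53587065e-01,  1.63404733e+00,  7.82916512e-06,
        1.15519012e+00, -2.38907805e-03]), 'qvel': array([-5.41415849e-05, -3.30083986e-04, -3.48343507e-03,  1.36967430e-03,
       -8.50719680e-04, -6.93559047e-04]), 'joint_efforts': array([ 1.37327595e-03, -6.06355476e+01, -3.42817640e+01,  1.41393512e-04,
        3.92085043e-03, -5.36505786e-05]), 'eef_pos': array([ 163.48454354, -602.83528386,  252.63694531]), 'tcp_rot': array([-3.14036081e+00, -1.01017876e-05,  2.64803912e-01]), 'contact_force': array([ 1.2431186 ,  0.01978774, -0.8546222 ]), 'wrist_torque': array([ 0.00505202,  0.07285424, -0.0394428 ]), 'grasp_force': 0.0, 'opening': 0.9948918945140284} 22.0
```

View pics/top0.png

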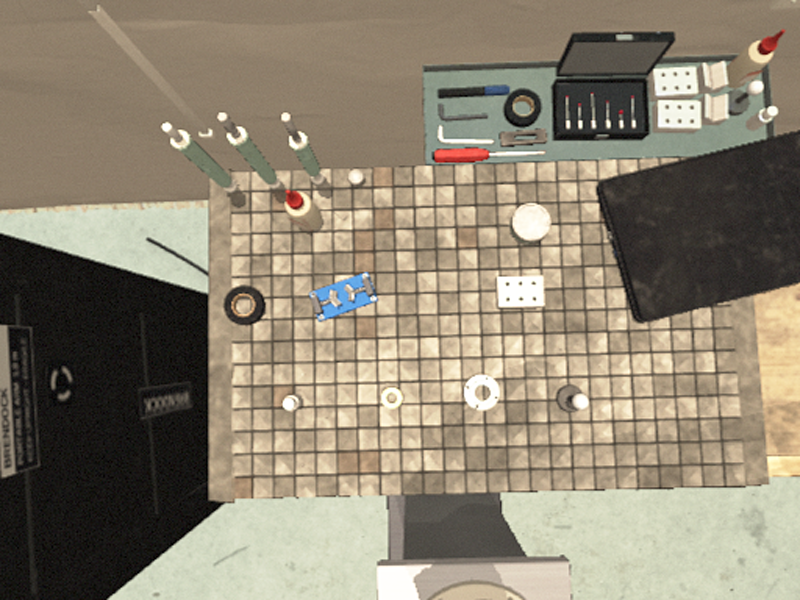

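View pics/side0.png

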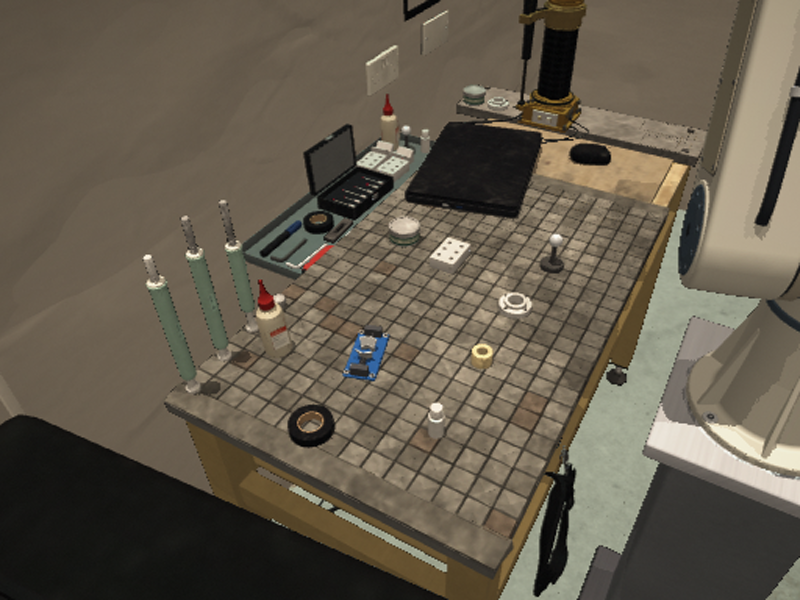

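The top view shows the block at (521,291), holder (344,296), shaft (291,402), bush (392,398), cover (483,392) and sphere (573,398); the bottle is at (303,212), tin (531,222) and tape (245,305). The side view agrees. Next I'll enlarge both views to read points accurately.

```bash
cat > h.py <<'E'
import numpy as np,cv2
from rig import r,cams
def cam(n):
    p=cams.camera_params(n);K=np.array([[p['fx'],0,p['cx']],[0,p['fy'],p['cy']],[0,0,1]])
    return K,cv2.Rodrigues(p['rvec'])[0],p['tvec']
def ray(n,u,v,z):
    "pixel -> world point at height z"
    K,R,t=cam(n);d=R.T@np.linalg.solve(K,[u,v,1]);c=-R.T@t
    return c+d*(z-c[2])/d[2]
def proj(n,P):
    K,R,t=cam(n);return cv2.projectPoints(np.float64(P).reshape(-1,1,3),cv2.Rodrigues(R)[0],t,K,None)[0][:,0]
def crop(n,x0,y0,w,h,s,name):
    im=cams.grab_frame(n)[y0:y0+h,x0:x0+w,::-1]
    cv2.imwrite(f'pics/{name}.png',cv2.resize(im,None,fx=s,fy=s,interpolation=cv2.INTER_CUBIC))
def go(x,y,z,yaw=None):
    "step in tool axes from measured pose to target TCP with tool down; prints dx dy dz and drz"
    from scipy.spatial.transform import Rotation as Ro
    s=r.sense();R=Ro.from_euler('xyz',s['tcp_rot'])
    d=R.inv().apply(np.array([x,y,z])-s['eef_pos'])
    T=Ro.from_euler('xyz',[np.pi,0,s['tcp_rot'][2] if yaw is None else yaw])
    print('pos',s['eef_pos'].round(1),'rot',s['tcp_rot'].round(3),'tool d',d.round(1),'rv',(R.inv()*T).as_rotvec().round(3))
E
python3 - <<'E'
from h import *
crop('top',180,165,210,110,3.8,'t1')
crop('side',210,140,170,150,4,'s1')
E
```

```text
(no output)
```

View pics/t1.png

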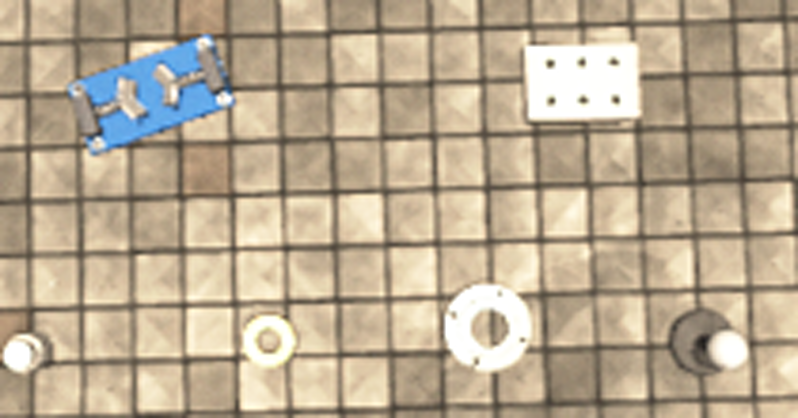

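View pics/s1.png

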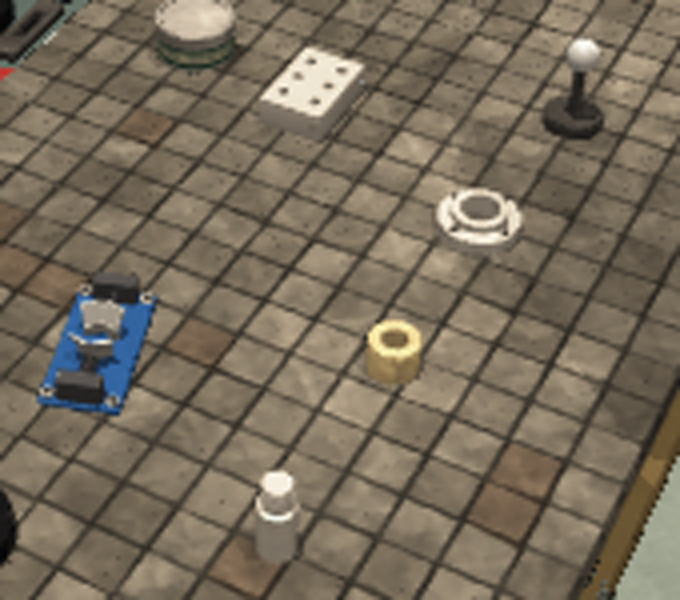

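```bash
python3 - <<'E'
from h import *
T=lambda u,v,z:ray('top',180+(u+.5)/3.8-.5,165+(v+.5)/3.8-.5,z)[:2]
S=lambda u,v,z:ray('side',210+(u+.5)/4-.5,140+(v+.5)/4-.5,z)[:2]
def pr(n,*a): print(n,*[x.round(1) for x in a])
bt=np.array([T(u,v,25) for u,v in[(550,64),(582,62),(614,62),(550,101),(583,101),(616,100)]])
bs=np.array([S(u,v,25) for u,v in[(312,62),(342,71),(298,76),(328,86),(284,91),(315,101)]])
pr('block holes',bt.mean(0),bs.mean(0)); pr('corners',np.mean([T(u,v,25) for u,v in[(526,45),(637,42),(640,121),(527,121)]],0))
pr('rowdir',bt[0]-bt[2],bt[3]-bt[5])
cs=[T(u,v,25) for u,v in[(526,45),(637,42),(640,121),(527,121)]]; pr('edges',cs[0]-cs[1],cs[3]-cs[2],cs[0]-cs[3],cs[1]-cs[2])
h=np.array([T(u,v,8) for u,v in[(76,91),(206,43),(225,100),(97,144)]]);g=np.array([S(u,v,8) for u,v in[(46,395),(86,291),(147,298),(113,401)]])
pr('holder',h.mean(0),g.mean(0)); 
for q in(h,g): d=(q[0]+q[3]-q[1]-q[2])/2; pr('hdir',d,np.arctan2(-d[0],d[1]))
pr('hcorn',np.mean([T(u,v,6) for u,v in[(70,90),(207,37),(233,100),(96,154)]],0))
pr('shaft',T(19,353,59),S(278,482,59))
pr('bush',T(269,340,26),S(394,339,26))
pr('cover',T(488,328,12),S(484,208,20))
pr('sphere',T(727,349,62.5),S(583,55,62.5),T(705,342,16),S(574,112,16))
pr('tape',ray('top',244/1.5625,304/1.5625,18)); pr('bottle',ray('side',275/1.5625,345/1.5625,0)); pr('tin',ray('top',531/1.5625,221/1.5625,35))
E
```

```text
block holes [596.8 -94.1] [597.3 -97.6]
corners [596.5 -94.1]
rowdir [-0.1 44. ] [ 0.6 45.3]
edges [ 0.2 76.4] [ 2.2 77.3] [52.6 -1.5] [54.6 -0.6]
holder [598.4 205.2] [598.6 205. ]
hdir [-29.9  91.4] 0.3
hdir [-29.8  90.9] 0.3
hcorn [598.1 205.1]
shaft [425.4 289.1] [423.8 288.4]
bush [426.8 126.2] [426.7 125.1]
cover [429.9 -24.2] [428.3 -27.5]
sphere [ 416.  -171.9] [ 415.7 -175. ] [ 416.7 -171.1] [ 413.4 -167.3]
tape [588.7 371.7  18. ]
bottle [749.1 257.7   0. ]
tin [ 712.6 -115.5   35. ]
```

Units first: shifts go in shares of 1000 mm and turns go in shares of 45 degrees. So 0.0883 rad / 0.7854 = 0.1124.

Request:
{"method": "advance", "body": {"moves": "0 0 0.1124 0 0 0 1;0 0 0.1124 0 0 0 1;0 0 0.1124 0 0 0 1"}}

```text
clock: 0.45
eef_pos: [163.5, -603.1, 253.0]
tcp_rot: [-3.141, 0.0, -0.004]
contact_force: [0.3, 0.0, -0.3]
opening: 1.005
grasp_force: 0.0
```

Request:
{"method": "advance", "body": {"moves": "0 0 0 0.017 -0.029 0 1;0 0 0 0.017 -0.029 0 1;0 0 0 0.017 -0.029 0 1;0 0 0 0.017 -0.029 0 1;0 0 0 0.017 -0.029 0 1", "force": 40}}

```text
clock: 0.87
eef_pos: [249.0, -456.7, 253.1]
tcp_rot: [-3.141, 0.0, -0.001]
contact_force: [1.6, 0.3, 0.5]
opening: 1.0
grasp_force: 0.0
```

Request:
{"method": "advance", "body": {"moves": "0 0 0 0.017 -0.029 0 1;0 0 0 0.017 -0.029 0 1;0 0 0 0.017 -0.029 0 1;0 0 0 0.017 -0.029 0 1;0 0 0 0.017 -0.029 0 1"}}

```text
clock: 1.28
eef_pos: [334.1, -311.8, 253.4]
tcp_rot: [3.141, -0.0, -0.0]
contact_force: [0.6, -0.2, 0.5]
opening: 1.002
grasp_force: 0.0
```

Request:
{"method": "advance", "body": {"moves": "0 0 0 0.017 -0.029 0 1;0 0 0 0.017 -0.029 0 1;0 0 0 0.017 -0.029 0 1;0 0 0 0.017 -0.029 0 1;0 0 0 0.017 -0.029 0 1"}}

```text
clock: 1.7
eef_pos: [419.1, -166.7, 253.4]
tcp_rot: [3.141, -0.0, -0.0]
contact_force: [1.0, -0.8, -0.5]
opening: 0.997
grasp_force: 0.0
```

Request:
{"method": "advance", "body": {"moves": "0 0 0 0 0 0 1;0 0 0 0 0 0 1"}}

```text
clock: 1.87
eef_pos: [419.2, -166.9, 253.3]
tcp_rot: [3.142, 0.0, 0.004]
contact_force: [-0.2, 0.1, 0.2]
opening: 1.0
grasp_force: 0.0
```

```bash
python3 -c "
from h import *
go(416,-171.5,110,0)"
```

```text
pos [ 419.2 -166.9  253.3] rot [3.142 0.    0.004] tool d [ -3.2   4.5 143.3] rv [0.    0.    0.004]
```

To row units: 35 mm / 1000 = 0.035, 30 mm / 1000 = 0.03, 0.004 rad / 0.7854 = 0.0051.

Request:
{"method": "advance", "body": {"moves": "0 0 0.0051 -0.0032 0.0046 0.03 1;0 0 0 0 0 0.035 1;0 0 0 0 0 0.035 1;0 0 0 0 0 0.035 1;0 0 0 0 0 0.035 1"}}

```text
clock: 2.28
eef_pos: [414.8, -174.0, 82.1]
tcp_rot: [3.141, -0.001, -0.005]
contact_force: [-0.1, -0.0, -0.5]
opening: 1.001
grasp_force: 0.0
```

Request:
{"method": "advance", "body": {"moves": "0 0 0 0 0 0.02 1;0 0 0 0 0 0.02 1;0 0 0 0 0 0.008 1;0 0 0 0 0 0.005 1;0 0 0 0 0 0 1"}}

```text
clock: 2.7
eef_pos: [414.9, -173.4, 29.9]
tcp_rot: [-3.141, 0.001, -0.005]
contact_force: [-0.1, -0.5, 0.5]
opening: 1.0
grasp_force: 0.0
```

```bash
python3 -c "
from h import *
go(416,-171.5,27,0)
crop('side',310,110,100,90,6,'s2')"
```

```text
pos [ 414.9 -173.4   29.9] rot [-3.141e+00  1.000e-03 -5.000e-03] tool d [ 1.1 -1.9  2.9] rv [-0.     0.001 -0.005]
```

View pics/s2.png

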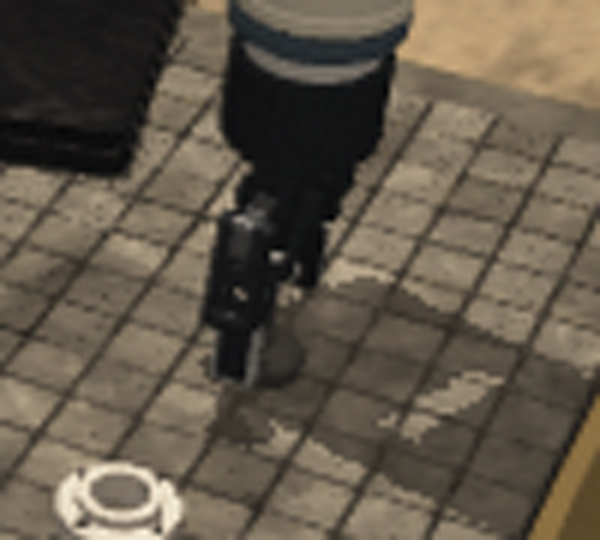

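The sphere stands between the fingers, with the near fingertip at about (238,385) in the crop. I'll check the tip height against that.

```bash
python3 -c "
from h import *
for z in (0,8,15,21): print(z,((proj('side',[[415,-173+43,z],[415,-173+57,z]])-[310,110])*6).round())
for i in range(3): go(416,-171.5,27,0)"
```

```text
0 [[225. 411.]
 [215. 426.]]
8 [[227. 398.]
 [217. 414.]]
15 [[229. 387.]
 [218. 402.]]
21 [[230. 377.]
 [220. 393.]]
pos [ 415.5 -173.4   30.6] rot [ 3.141 -0.    -0.005] tool d [ 0.5 -1.9  3.6] rv [ 0.    -0.    -0.005]
pos [ 415.5 -173.4   30.6] rot [ 3.141 -0.    -0.005] tool d [ 0.5 -1.9  3.6] rv [ 0.    -0.    -0.005]
pos [ 415.5 -173.4   30.6] rot [ 3.141 -0.    -0.005] tool d [ 0.5 -1.9  3.6] rv [ 0.    -0.    -0.005]
```

To row units: 4.3 mm / 1000 = 0.0043, -1.5 mm / 1000 = -0.0015.

Request:
{"method": "advance", "body": {"moves": "0 0 0 0 -0.0015 0.0043 1;0 0 0 0 0 0 0.7;0 0 0 0 0 0 0.4;0 0 0 0 0 0 0.3;0 0 0 0 0 0 0.3", "force": 50}}

```text
clock: 3.17
eef_pos: [415.8, -171.5, 26.6]
tcp_rot: [3.141, -0.001, -0.004]
contact_force: [-8.1, 3.0, 34.8]
opening: 0.462
grasp_force: 49.5
```

Request:
{"method": "advance", "body": {"moves": "0 0 0 0 0 0 0.2;0 0 0 0 0 0 0.2;0 0 0 0 0 0 0.2;0 0 0 0 0 0 0.2"}}

```text
clock: 3.5
eef_pos: [415.7, -171.4, 26.8]
tcp_rot: [3.141, -0.001, -0.004]
contact_force: [-2.6, 0.9, 12.9]
opening: 0.452
grasp_force: 49.0
```

To row units: -20 mm / 1000 = -0.02, -10 mm / 1000 = -0.01.

Request:
{"method": "advance", "body": {"moves": "0 0 0 0 0 -0.003 0.2;0 0 0 0 0 -0.01 0.2;0 0 0 0 0 -0.02 0.2;0 0 0 0 0 -0.02 0.2;0 0 0 0 0 0 0.2"}}

```text
clock: 3.92
eef_pos: [417.0, -172.0, 82.1]
tcp_rot: [3.14, -0.004, -0.004]
contact_force: [1.3, -0.7, -3.5]
opening: 0.457
grasp_force: 50.6
```

```bash
python3 -c "
from h import *
go(597,-95,130,0)
crop('side',310,90,100,90,6,'s3')"
```

```text
pos [ 417.  -172.    82.1] rot [ 3.14  -0.004 -0.004] tool d [179.8 -77.6 -47.3] rv [ 0.002 -0.004 -0.004]
```

View pics/s3.png

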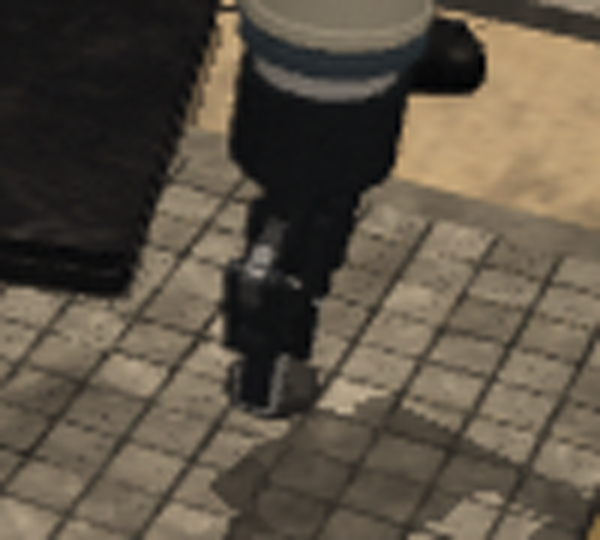

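The base is held level at the fingertips (crop (272,390)) and is off the plate. Now carrying it to the block.

To row units: 30 mm / 1000 = 0.03, -28 mm / 1000 = -0.028.

Request:
{"method": "advance", "body": {"moves": "0 0 0 0 0 -0.028 0.2;0 0 0 0.03 -0.013 0 0.2;0 0 0 0.03 -0.013 0 0.2;0 0 0 0.03 -0.013 0 0.2;0 0 0 0.03 -0.013 0 0.2"}}

```text
clock: 4.38
eef_pos: [536.3, -119.1, 106.3]
tcp_rot: [-3.141, 0.001, -0.004]
contact_force: [0.5, -1.2, -3.2]
opening: 0.451
grasp_force: 51.5
```

Request:
{"method": "advance", "body": {"moves": "0 0 0 0.03 -0.013 0 0.2;0 0 0 0.03 -0.0125 0 0.2;0 0 0 0 0 0 0.2"}}

```text
clock: 4.63
eef_pos: [601.1, -92.6, 106.5]
tcp_rot: [-3.141, -0.005, -0.002]
contact_force: [0.1, -0.6, -2.9]
opening: 0.452
grasp_force: 51.5
```

```bash
python3 -c "
from h import *
go(597.5,-95,53,0)"
```

```text
pos [601.1 -92.6 106.5] rot [-3.141e+00 -5.000e-03 -2.000e-03] tool d [-3.8  2.5 53.5] rv [-0.    -0.005 -0.002]
```

Request:
{"method": "advance", "body": {"moves": "0 0 0 0 0 0 0.2;0 0 0 0 0 0 0.2;0 0 0 0 0 0 0.2"}}

```text
clock: 4.88
eef_pos: [594.1, -94.8, 106.1]
tcp_rot: [-3.141, 0.002, -0.004]
contact_force: [0.1, -0.8, -2.7]
opening: 0.448
grasp_force: 51.5
```

```bash
python3 -c "
from h import *
go(597.5,-95,53,0)"
```

```text
pos [594.1 -94.8 106.1] rot [-3.141e+00  2.000e-03 -4.000e-03] tool d [ 3.5  0.2 53.1] rv [-0.     0.002 -0.004]
```

To row units: 15 mm / 1000 = 0.015, 12 mm / 1000 = 0.012.

Request:
{"method": "advance", "body": {"moves": "0 0 0 0 0 0.015 0.2;0 0 0 0 0 0.015 0.2;0 0 0 0 0 0.012 0.2;0 0 0 0 0 0.005 0.2;0 0 0 0 0 0 0.2"}}

```text
clock: 5.3
eef_pos: [594.2, -94.8, 58.6]
tcp_rot: [-3.141, 0.003, -0.005]
contact_force: [-0.5, 0.4, -2.4]
opening: 0.449
grasp_force: 51.5
```

Request:
{"method": "advance", "body": {"moves": "0 0 0 0 0 0 0.2;0 0 0 0 0 0 0.2"}}

```text
clock: 5.47
eef_pos: [596.1, -94.8, 60.6]
tcp_rot: [3.141, -0.001, -0.004]
contact_force: [0.2, 0.1, -2.6]
opening: 0.45
grasp_force: 51.5
```

```bash
python3 -c "
from h import *
go(597.5,-95,53,0)"
```

```text
pos [596.1 -94.8  60.6] rot [ 3.141e+00 -1.000e-03 -4.000e-03] tool d [1.4 0.2 7.6] rv [ 0.    -0.001 -0.004]
```

To row units: 3 mm / 1000 = 0.003, 1.5 mm / 1000 = 0.0015.

Request:
{"method": "advance", "body": {"moves": "0 0 0 0.001 0 0.003 0.2;0 0 0 0 0 0.0015 0.2;0 0 0 0 0 0.0015 0.2;0 0 0 0 0 0 0.2"}}

```text
clock: 5.8
eef_pos: [596.7, -94.5, 53.8]
tcp_rot: [-3.142, 0.0, -0.004]
contact_force: [0.7, 0.6, -2.3]
opening: 0.457
grasp_force: 51.5
```

Request:
{"method": "advance", "body": {"moves": "0 0 0 0 0 0.001 0.2;0 0 0 0 0 0 0.2"}}

```text
clock: 5.97
eef_pos: [596.6, -94.6, 52.8]
tcp_rot: [-3.142, 0.0, -0.004]
contact_force: [-0.9, 0.1, -3.1]
opening: 0.451
grasp_force: 51.5
```

Request:
{"method": "advance", "body": {"moves": "0 0 0 0 0 0.0007 0.2;0 0 0 0 0 0 0.2"}}

```text
clock: 6.13
eef_pos: [596.8, -94.6, 52.5]
tcp_rot: [-3.142, -0.0, -0.004]
contact_force: [-0.8, -0.4, 0.4]
opening: 0.449
grasp_force: 52.0
```

To row units: 0.4 mm / 1000 = 0.0004.

Request:
{"method": "advance", "body": {"moves": "0 0 0 0 0 0.0004 0.2;0 0 0 0 0 0 0.2;0 0 0 0 0 0 0.5;0 0 0 0 0 0 0.7;0 0 0 0 0 0 1"}}

```text
clock: 6.55
eef_pos: [597.0, -94.6, 52.0]
tcp_rot: [3.142, -0.001, -0.004]
contact_force: [-0.2, 0.8, -0.4]
opening: 0.766
grasp_force: 0.0
```

Request:
{"method": "advance", "body": {"moves": "0 0 0 0 0 0 1;0 0 0 0 0 0 1;0 0 0 0 0 -0.015 1;0 0 0 0 0 -0.035 1;0 0 0 0 0 -0.035 1"}}

```text
clock: 6.97
eef_pos: [595.5, -94.4, 136.5]
tcp_rot: [-3.141, 0.004, -0.004]
contact_force: [0.8, -0.3, -0.3]
opening: 1.0
grasp_force: 0.0
```

Request:
{"method": "advance", "body": {"moves": "0 0 0 0 0 -0.035 1;0 0 0 -0.035 -0.015 -0.005 1;0 0 0 -0.035 -0.015 0 1;0 0 0 -0.035 -0.01 0 1;0 0 0 -0.035 -0.01 0 1"}}

```text
clock: 7.38
eef_pos: [455.4, -43.5, 177.0]
tcp_rot: [3.142, -0.001, -0.004]
contact_force: [0.1, 0.4, 0.5]
opening: 1.002
grasp_force: 0.0
```

Request:
{"method": "advance", "body": {"moves": "0 0 0 -0.027 -0.0175 0 1;0 0 0 0 0 0 1;0 0 0 0 0 0 1"}}

```text
clock: 7.63
eef_pos: [428.9, -25.9, 177.1]
tcp_rot: [3.142, -0.0, -0.003]
contact_force: [0.2, 0.5, 0.2]
opening: 1.0
grasp_force: 0.0
```

```bash
python3 -c "
from h import *
go(429,-26,110,0)
crop('side',210,130,180,110,4.4,'s4')"
```

```text
pos [428.9 -25.9 177.1] rot [ 3.142e+00 -0.000e+00 -3.000e-03] tool d [ 0.1  0.1 67.1] rv [ 0.    -0.    -0.003]
```

View pics/s4.png

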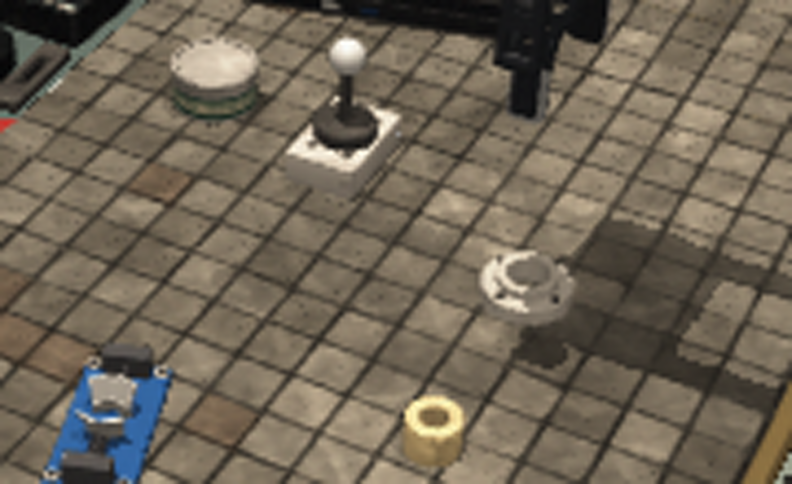

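The sphere stands on the block, with its ball at crop (347,56). The cover is at (527,287) and the bush at (434,430), both undisturbed. Next is the cover.

To row units: 35 mm / 1000 = 0.035, 30 mm / 1000 = 0.03.

```bash
python3 -c "
from h import *
print(ray('side',210+347.5/4.4-.5,130+56.5/4.4-.5,87.5))"
```

```text
[598.15590037 -99.03465787  87.5       ]
```

Request:
{"method": "advance", "body": {"moves": "0 0 0 0 0 0.035 1;0 0 0 0 0 0.035 1;0 0 0 0 0 0.035 1;0 0 0 0 0 0.03 1;0 0 0 0 0 0.01 1"}}

```text
clock: 8.1
eef_pos: [429.3, -26.7, 28.5]
tcp_rot: [-3.141, 0.004, -0.005]
contact_force: [-0.9, 0.1, -0.1]
opening: 1.001
grasp_force: 0.0
```

Request:
{"method": "advance", "body": {"moves": "0 0 0 0 0 0.01 1;0 0 0 0 0 0.004 1;0 0 0 0 0 0 1"}}

```text
clock: 8.35
eef_pos: [430.8, -26.6, 17.9]
tcp_rot: [3.142, -0.0, -0.004]
contact_force: [0.5, 0.3, -1.0]
opening: 1.003
grasp_force: 0.0
```

Request:
{"method": "advance", "body": {"moves": "0 0 0 0 0 0 0.8;0 0 0 0 0 0 0.6;0 0 0 0 0 0 0.5;0 0 0 0 0 0 0.5;0 0 0 0 0 0 0.4", "force": 40}}

```text
clock: 8.77
eef_pos: [431.0, -26.3, 19.4]
tcp_rot: [-3.142, -0.003, -0.004]
contact_force: [-2.3, 3.4, 10.2]
opening: 0.661
grasp_force: 40.3
```

Request:
{"method": "advance", "body": {"moves": "0 0 0 0 0 0 0.4;0 0 0 0 0 0 0.4"}}

```text
clock: 8.93
eef_pos: [431.1, -26.3, 19.4]
tcp_rot: [-3.142, -0.003, -0.004]
contact_force: [-2.0, 1.5, 10.6]
opening: 0.66
grasp_force: 40.3
```

Request:
{"method": "advance", "body": {"moves": "0 0 0 0 0 -0.003 0.4;0 0 0 0 0 -0.012 0.4;0 0 0 0 0 -0.02 0.4;0 0 0 0 0 -0.025 0.4;0 0 0 0 0 0 0.4"}}

```text
clock: 9.35
eef_pos: [432.2, -26.6, 81.6]
tcp_rot: [3.141, -0.006, -0.004]
contact_force: [1.7, 0.2, -1.2]
opening: 0.654
grasp_force: 43.3
```

Request:
{"method": "advance", "body": {"moves": "0 0 0 0 0 0 0.4;0 0 0 0 0 0 0.4"}}

```text
clock: 9.52
eef_pos: [430.0, -26.4, 78.0]
tcp_rot: [3.142, -0.001, -0.004]
contact_force: [0.6, -0.6, -2.2]
opening: 0.657
grasp_force: 43.2
```

```bash
python3 -c "
from h import *
go(597.8,55,78,0)
crop('side',290,110,120,90,6,'s5')"
```

```text
pos [430.  -26.4  78. ] rot [ 3.142e+00 -1.000e-03 -4.000e-03] tool d [ 1.675e+02 -8.210e+01  1.000e-01] rv [ 0.    -0.001 -0.004]
```

View pics/s5.png

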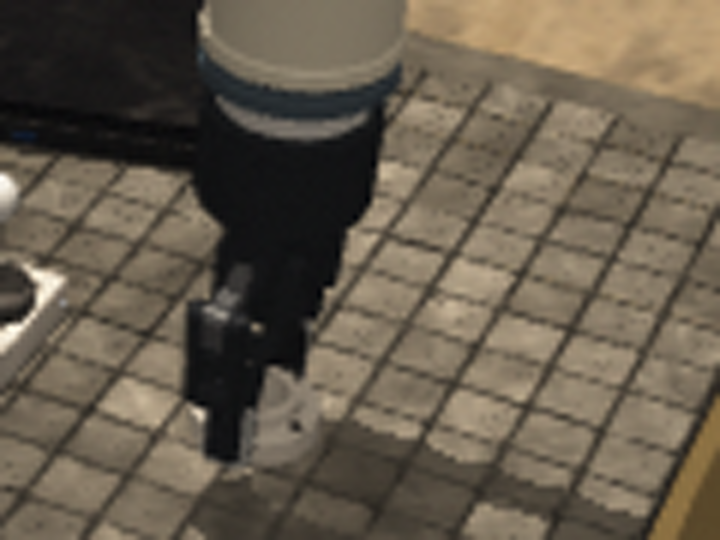

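The cover is gripped and looks level, spanning crop x 190–325 and y 370–470, much as it did on the plate. Carrying it to the midpoint.

To row units: 35 mm / 1000 = 0.035, 30 mm / 1000 = 0.03.

Request:
{"method": "advance", "body": {"moves": "0 0 0 0.03 -0.015 0 0.4;0 0 0 0.035 -0.017 0 0.4;0 0 0 0.035 -0.017 0 0.4;0 0 0 0.035 -0.017 0 0.4;0 0 0 0.02 -0.01 0 0.4"}}

```text
clock: 9.98
eef_pos: [588.6, 50.6, 76.8]
tcp_rot: [-3.141, -0.001, -0.004]
contact_force: [1.1, 0.1, -0.8]
opening: 0.659
grasp_force: 43.2
```

Request:
{"method": "advance", "body": {"moves": "0 0 0 0.01 -0.005 0 0.4;0 0 0 0.002 -0.001 0 0.4;0 0 0 0 0 0.025 0.4;0 0 0 0 0 0.015 0.4;0 0 0 0 0 0.01 0.4"}}

```text
clock: 10.4
eef_pos: [594.3, 54.1, 25.5]
tcp_rot: [3.141, 0.005, -0.004]
contact_force: [-0.3, 0.2, -2.2]
opening: 0.659
grasp_force: 43.2
```

Request:
{"method": "advance", "body": {"moves": "0 0 0 0 0 0 0.4;0 0 0 0 0 0 0.4"}}

```text
clock: 10.57
eef_pos: [596.0, 54.4, 27.3]
tcp_rot: [3.141, 0.002, -0.005]
contact_force: [0.1, 0.7, -1.6]
opening: 0.659
grasp_force: 43.2
```

```bash
python3 -c "
from h import *
go(597.8,55,20,0)"
```

```text
pos [596.   54.4  27.3] rot [ 3.141e+00  2.000e-03 -5.000e-03] tool d [ 1.8 -0.6  7.3] rv [ 0.     0.002 -0.005]
```

To row units: 4 mm / 1000 = 0.004, 2 mm / 1000 = 0.002.

Request:
{"method": "advance", "body": {"moves": "0 0 0 0.001 0 0.004 0.4;0 0 0 0 0 0.002 0.4;0 0 0 0 0 0 0.4"}}

```text
clock: 10.82
eef_pos: [598.6, 54.8, 22.2]
tcp_rot: [-3.142, -0.001, -0.004]
contact_force: [0.9, -0.6, -1.7]
opening: 0.654
grasp_force: 43.2
```

Request:
{"method": "advance", "body": {"moves": "0 0 0 0 0 0.001 0.4;0 0 0 0 0 0 0.4"}}

```text
clock: 10.98
eef_pos: [598.5, 54.9, 21.2]
tcp_rot: [-3.142, -0.0, -0.004]
contact_force: [-0.0, -0.2, -2.0]
opening: 0.653
grasp_force: 43.2
```

Request:
{"method": "advance", "body": {"moves": "0 0 0 0 0 0.001 0.4;0 0 0 0 0 0 0.4"}}

```text
clock: 11.15
eef_pos: [598.3, 54.9, 19.9]
tcp_rot: [-3.142, -0.0, -0.004]
contact_force: [0.8, 0.9, -3.0]
opening: 0.662
grasp_force: 43.2
```

To row units: 0.7 mm / 1000 = 0.0007.

Request:
{"method": "advance", "body": {"moves": "0 0 0 0 0 0.0007 0.4;0 0 0 0 0 0 0.4"}}

```text
clock: 11.32
eef_pos: [598.4, 54.9, 19.5]
tcp_rot: [-3.142, -0.0, -0.004]
contact_force: [-1.7, 0.7, 2.9]
opening: 0.659
grasp_force: 43.7
```

Request:
{"method": "advance", "body": {"moves": "0 0 0 0 0 0 0.8;0 0 0 0 0 0 1;0 0 0 0 0 0 1;0 0 0 0 0 -0.02 1;0 0 0 0 0 -0.035 1"}}

```text
clock: 11.73
eef_pos: [595.6, 54.7, 71.4]
tcp_rot: [3.141, 0.007, -0.004]
contact_force: [-0.4, 0.2, -0.2]
opening: 1.002
grasp_force: 0.0
```

Request:
{"method": "advance", "body": {"moves": "0 0 0 0 0 -0.03 1;0 0 0 -0.035 -0.014 0 1;0 0 0 -0.035 -0.014 0 1;0 0 0 -0.035 -0.014 0 1;0 0 0 -0.035 -0.014 0 1"}}

```text
clock: 12.15
eef_pos: [457.1, 111.7, 104.4]
tcp_rot: [-3.141, -0.001, -0.005]
contact_force: [-0.3, 0.9, 0.2]
opening: 1.004
grasp_force: 0.0
```

Request:
{"method": "advance", "body": {"moves": "0 0 0 -0.031 -0.015 0 1;0 0 0 0 0 0 1;0 0 0 0 0 0 1;0 0 0 0 0 0 1"}}

```text
clock: 12.48
eef_pos: [428.6, 126.9, 104.6]
tcp_rot: [-3.141, -0.002, -0.003]
contact_force: [-0.2, -0.5, 0.1]
opening: 1.0
grasp_force: 0.0
```

```bash
python3 -c "
from h import *
go(426.7,125.8,25,0)
crop('side',210,130,180,110,4.4,'s6')"
```

```text
pos [428.6 126.9 104.6] rot [-3.141e+00 -2.000e-03 -3.000e-03] tool d [-2.1  1.2 79.6] rv [-0.    -0.002 -0.003]
```

View pics/s6.png

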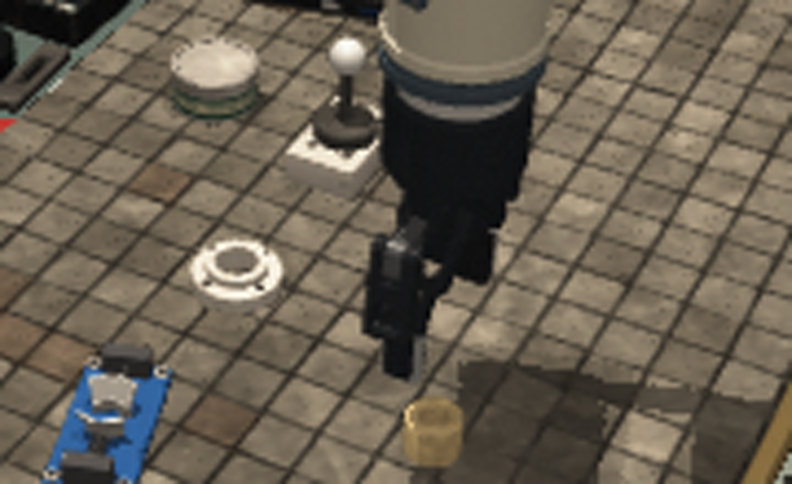

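The cover lies flat, with its bore at crop (238,262), and the bush is at (434,432). Grasping the bush.

To row units: 30 mm / 1000 = 0.03, 15 mm / 1000 = 0.015.

Request:
{"method": "advance", "body": {"moves": "0 0 0 -0.002 0.001 0.03 1;0 0 0 0 0 0.03 1;0 0 0 0 0 0.015 1;0 0 0 0 0 0.005 1;0 0 0 0 0 0 1", "force": 35}}

```text
clock: 12.95
eef_pos: [425.8, 125.1, 23.0]
tcp_rot: [3.141, 0.002, -0.005]
contact_force: [-0.1, 0.1, 0.4]
opening: 1.0
grasp_force: 0.0
```

Request:
{"method": "advance", "body": {"moves": "0 0 0 0 0 0 0.6;0 0 0 0 0 0 0.3;0 0 0 0 0 0 0.2;0 0 0 0 0 0 0.2;0 0 0 0 0 0 0.2"}}

```text
clock: 13.37
eef_pos: [426.3, 125.7, 25.1]
tcp_rot: [-3.141, -0.002, -0.004]
contact_force: [-0.6, -1.2, 9.6]
opening: 0.385
grasp_force: 33.9
```

Request:
{"method": "advance", "body": {"moves": "0 0 0 0 0 0 0.2;0 0 0 0 0 0 0.2;0 0 0 0 0 0 0.2"}}

```text
clock: 13.62
eef_pos: [426.3, 125.7, 25.1]
tcp_rot: [-3.141, -0.002, -0.004]
contact_force: [-0.6, -2.3, 8.8]
opening: 0.389
grasp_force: 34.0
```

Request:
{"method": "advance", "body": {"moves": "0 0 0 0 0 -0.01 0.2;0 0 0 0 0 -0.02 0.2;0 0 0 0 0 -0.035 0.2;0 0 0 0 0 -0.025 0.2;0 0 0 0 0 0 0.2"}}

```text
clock: 14.03
eef_pos: [428.2, 126.4, 119.0]
tcp_rot: [-3.139, -0.007, -0.004]
contact_force: [0.5, 1.1, -1.2]
opening: 0.384
grasp_force: 35.3
```

```bash
python3 -c "
from h import *
go(677.8,55,115,0)
print(ray('side',210+238.5/4.4-.5,130+262.5/4.4-.5,20))"
```

```text
pos [428.2 126.4 119. ] rot [-3.139 -0.007 -0.004] tool d [249.8  70.4   5.7] rv [-0.002 -0.007 -0.004]
[596.96013465  52.78581776  20.        ]
```

To row units: 37 mm / 1000 = 0.037, 30 mm / 1000 = 0.03.

Request:
{"method": "advance", "body": {"moves": "0 0 0 0.03 0.008 0 0.2;0 0 0 0.037 0.01 0 0.2;0 0 0 0.037 0.01 0 0.2;0 0 0 0.037 0.01 0 0.2;0 0 0 0.037 0.011 0 0.2"}}

```text
clock: 14.45
eef_pos: [604.7, 75.4, 114.3]
tcp_rot: [-3.141, 0.0, -0.004]
contact_force: [-0.1, 0.7, -1.5]
opening: 0.386
grasp_force: 35.3
```

Request:
{"method": "advance", "body": {"moves": "0 0 0 0.037 0.011 0 0.2;0 0 0 0.025 0.007 0 0.2;0 0 0 0.0115 0.0035 0 0.2;0 0 0 0 0 0.02 0.2;0 0 0 0 0 0.025 0.2"}}

```text
clock: 14.87
eef_pos: [679.1, 53.8, 70.5]
tcp_rot: [-3.141, -0.004, -0.005]
contact_force: [0.8, -0.0, -1.6]
opening: 0.388
grasp_force: 35.3
```

Request:
{"method": "advance", "body": {"moves": "0 0 0 0 0 0.025 0.2;0 0 0 0 0 0.01 0.2;0 0 0 0 0 0 0.2;0 0 0 0 0 0 0.2;0 0 0 0 0 0 0.2"}}

```text
clock: 15.28
eef_pos: [677.7, 54.2, 35.6]
tcp_rot: [-3.141, -0.002, -0.004]
contact_force: [0.5, 0.9, -0.0]
opening: 0.386
grasp_force: 35.3
```

```bash
python3 -c "
from h import *
go(677.8,55,26,0)"
```

```text
pos [677.7  54.2  35.6] rot [-3.141e+00 -2.000e-03 -4.000e-03] tool d [ 0.1 -0.8  9.6] rv [-0.    -0.002 -0.004]
```

To row units: 5 mm / 1000 = 0.005, 3 mm / 1000 = 0.003.

Request:
{"method": "advance", "body": {"moves": "0 0 0 0 -0.001 0.005 0.2;0 0 0 0 0 0.003 0.2;0 0 0 0 0 0 0.2"}}

```text
clock: 15.53
eef_pos: [676.9, 55.2, 26.3]
tcp_rot: [-3.142, -0.0, -0.004]
contact_force: [-0.9, -0.5, -0.9]
opening: 0.379
grasp_force: 35.3
```

Request:
{"method": "advance", "body": {"moves": "0 0 0 0 0 0.001 0.2;0 0 0 0 0 0 0.2"}}

```text
clock: 15.7
eef_pos: [677.0, 55.1, 25.4]
tcp_rot: [-3.142, -0.0, -0.004]
contact_force: [-0.2, 0.9, -0.5]
opening: 0.382
grasp_force: 35.3
```

Request:
{"method": "advance", "body": {"moves": "0 0 0 0 0 0.001 0.2;0 0 0 0 0 0 0.2"}}

```text
clock: 15.87
eef_pos: [677.0, 55.1, 25.2]
tcp_rot: [-3.142, -0.0, -0.004]
contact_force: [-2.4, 0.2, 7.6]
opening: 0.389
grasp_force: 36.0
```

To row units: -20 mm / 1000 = -0.02, -0.5 mm / 1000 = -0.0005.

Request:
{"method": "advance", "body": {"moves": "0 0 0 0 0 -0.0005 0.6;0 0 0 0 0 0 0.8;0 0 0 0 0 0 1;0 0 0 0 0 0 1;0 0 0 0 0 -0.02 1"}}

```text
clock: 16.28
eef_pos: [674.3, 54.8, 41.3]
tcp_rot: [3.141, 0.006, -0.004]
contact_force: [-1.0, 0.6, 0.4]
opening: 0.996
grasp_force: 0.0
```

Request:
{"method": "advance", "body": {"moves": "0 0 0 0 0 -0.035 1;0 0 0 0 0 -0.035 1;0 0 0 0 0 -0.035 1;0 0 0 0 0 -0.02 1;0 0 0 -0.028 -0.026 0 1"}}

```text
clock: 16.7
eef_pos: [655.7, 78.7, 175.7]
tcp_rot: [-3.142, -0.013, -0.007]
contact_force: [-0.2, 1.2, -0.5]
opening: 1.001
grasp_force: 0.0
```

Request:
{"method": "advance", "body": {"moves": "0 0 0 -0.028 -0.026 0 1;0 0 0 -0.028 -0.026 0 1;0 0 0 -0.028 -0.026 0 1;0 0 0 -0.028 -0.026 0 1;0 0 0 -0.028 -0.026 0 1"}}

```text
clock: 17.12
eef_pos: [508.0, 212.7, 169.7]
tcp_rot: [-3.141, -0.0, -0.005]
contact_force: [0.7, 0.3, -0.5]
opening: 1.0
grasp_force: 0.0
```

Request:
{"method": "advance", "body": {"moves": "0 0 0 -0.028 -0.026 0 1;0 0 0 -0.028 -0.026 0 1;0 0 0 -0.028 -0.026 0 1;0 0 0 0 0 0 1;0 0 0 0 0 0 1"}}

```text
clock: 17.53
eef_pos: [424.5, 291.3, 169.8]
tcp_rot: [-3.142, -0.0, -0.001]
contact_force: [0.4, 0.8, -0.3]
opening: 1.0
grasp_force: 0.0
```

```bash
python3 -c "
from h import *
go(424.6,288.7,58,0)
crop('side',170,130,180,130,4.4,'s7')"
```

```text
pos [424.5 291.3 169.8] rot [-3.142e+00 -0.000e+00 -1.000e-03] tool d [1.000e-01 2.600e+00 1.118e+02] rv [-0.    -0.    -0.001]
```

View pics/s7.png

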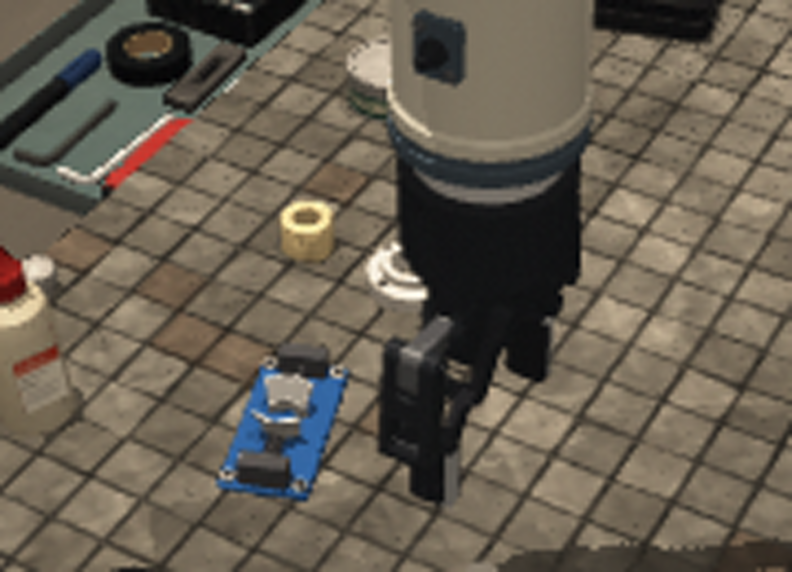

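The bush stands upright behind the cover at crop (307,230), and the holder is untouched. Grasping the shaft.

To row units: 35 mm / 1000 = 0.035, 30 mm / 1000 = 0.03.

Request:
{"method": "advance", "body": {"moves": "0 0 0 0 0.0026 0.03 1;0 0 0 0 0 0.035 1;0 0 0 0 0 0.03 1;0 0 0 0 0 0.015 1;0 0 0 0 0 0.005 1", "force": 60}}

```text
clock: 18.0
eef_pos: [425.4, 285.5, 52.0]
tcp_rot: [3.139, 0.003, -0.006]
contact_force: [0.3, -0.7, 0.6]
opening: 0.998
grasp_force: 0.0
```

Request:
{"method": "advance", "body": {"moves": "0 0 0 0 0 0 1;0 0 0 0 0 0 0.6;0 0 0 0 0 0 0.3;0 0 0 0 0 0 0.1;0 0 0 0 0 0 0.1"}}

```text
clock: 18.42
eef_pos: [426.5, 287.9, 55.8]
tcp_rot: [-3.14, -0.002, -0.004]
contact_force: [0.9, -0.1, -0.7]
opening: 0.457
grasp_force: 0.0
```

Request:
{"method": "advance", "body": {"moves": "0 0 0 0 0 0 0.1;0 0 0 0 0 0 0.1;0 0 0 0 0 0 0.1"}}

```text
clock: 18.67
eef_pos: [426.3, 287.9, 55.5]
tcp_rot: [-3.141, -0.001, -0.004]
contact_force: [0.1, -0.7, 7.1]
opening: 0.259
grasp_force: 58.2
```

Request:
{"method": "advance", "body": {"moves": "0 0 0 0 0 -0.005 0.1;0 0 0 0 0 -0.015 0.1;0 0 0 0 0 -0.02 0.1;0 0 0 0 0 -0.02 0.1;0 0 0 0 0 0 0.1"}}

```text
clock: 19.08
eef_pos: [427.3, 288.6, 117.9]
tcp_rot: [-3.139, -0.004, -0.004]
contact_force: [0.7, 0.5, -1.4]
opening: 0.26
grasp_force: 58.7
```

Request:
{"method": "advance", "body": {"moves": "0 0 0 0 0 0 0.1;0 0 0 0 0 0 0.1"}}

```text
clock: 19.25
eef_pos: [425.3, 287.3, 114.2]
tcp_rot: [3.141, 0.001, -0.004]
contact_force: [-0.1, -0.8, -2.4]
opening: 0.261
grasp_force: 58.7
```

```bash
python3 -c "
from h import *
go(598.5,205,115,0)
crop('side',210,190,130,97,6,'s8')"
```

```text
pos [425.3 287.3 114.2] rot [ 3.141e+00  1.000e-03 -4.000e-03] tool d [173.5  81.6  -0.8] rv [ 0.     0.001 -0.004]
```

View pics/s8.png

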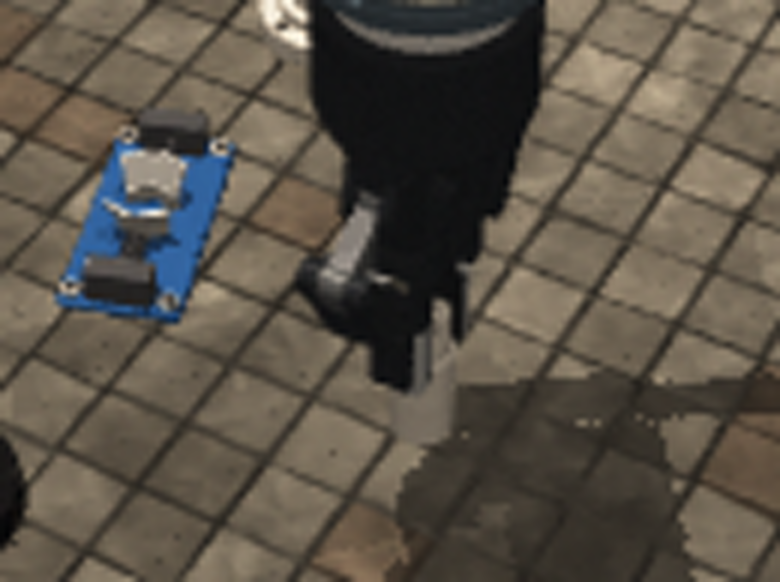

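The shaft is held vertical, with its bottom rim centred at about crop (423,430). I'll check that against the TCP and then move over the holder.

To row units: 32 mm / 1000 = 0.032, 28 mm / 1000 = 0.028.

```bash
python3 -c "
from h import *
print((proj('side',[[425.5,287.5,59],[433,287.5,59]])-[210,190])*6+2.5)
print(ray('side',210+423.5/6-.5,190+430.5/6-.5,59))"
```

```text
[[414.27524234 419.7886888 ]
 [396.41629877 412.22093031]]
[420.40876545 290.23917248  59.        ]
```

Request:
{"method": "advance", "body": {"moves": "0 0 0 0.025 0.012 0 0.1;0 0 0 0.032 0.015 0 0.1;0 0 0 0.032 0.015 0 0.1;0 0 0 0.032 0.015 0 0.1;0 0 0 0.028 0.013 0 0.1"}}

```text
clock: 19.72
eef_pos: [575.6, 215.6, 113.3]
tcp_rot: [3.141, 0.002, -0.004]
contact_force: [0.5, 0.2, -1.8]
opening: 0.263
grasp_force: 58.7
```

Request:
{"method": "advance", "body": {"moves": "0 0 0 0.017 0.008 0 0.1;0 0 0 0.007 0.004 0 0.1;0 0 0 0 0 0 0.1;0 0 0 0 0 0 0.1;0 0 0 0 0 0 0.1"}}

```text
clock: 20.13
eef_pos: [596.7, 205.2, 113.9]
tcp_rot: [3.141, 0.002, -0.004]
contact_force: [-0.1, -0.2, -0.9]
opening: 0.262
grasp_force: 58.7
```

```bash
python3 -c "
from h import *
go(598.5,205,100,0)"
```

```text
pos [596.7 205.2 113.9] rot [ 3.141e+00  2.000e-03 -4.000e-03] tool d [ 1.8  0.2 13.9] rv [ 0.     0.002 -0.004]
```

Units first: shifts go in shares of 1000 mm and turns go in shares of 45 degrees. So 10 mm / 1000 = 0.01, 8 mm / 1000 = 0.008.

Request:
{"method": "advance", "body": {"moves": "0 0 0 0.0025 0 0.01 0.1;0 0 0 0 0 0.008 0.1;0 0 0 0 0 0 0.1;0 0 0 0 0 0 0.1"}}

```text
clock: 20.47
eef_pos: [599.9, 204.9, 95.6]
tcp_rot: [3.141, 0.002, -0.003]
contact_force: [-0.2, 0.0, -1.4]
opening: 0.26
grasp_force: 58.8
```

```bash
python3 -c "
from h import *
go(599.5,205,61.5,0)
crop('side',200,180,100,75,8,'s9')
print((proj('side',[[598.5,205,28],[598.5,205,40]])-[200,180])*8+3.5)"
```

```text
pos [599.9 204.9  95.6] rot [ 3.141e+00  2.000e-03 -3.000e-03] tool d [-0.3 -0.1 34.1] rv [ 0.001  0.002 -0.003]
[[274.22381538 325.59106205]
 [271.9739368  298.59541459]]
```

View pics/s9.png

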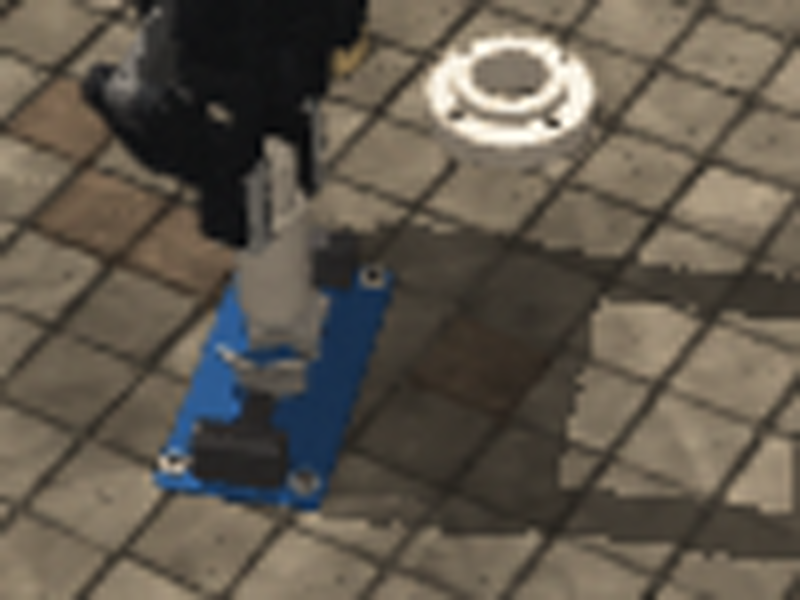

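The shaft (crop x 240–315, centre 277) is over the jaws, within about 1–2 mm of the computed axis at 272. Pressing it down while watching the force.

To row units: 5 mm / 1000 = 0.005, 3 mm / 1000 = 0.003.

Request:
{"method": "advance", "body": {"moves": "0 0 0 0 0 0.005 0.1;0 0 0 0 0 0.005 0.1;0 0 0 0 0 0.003 0.1;0 0 0 0 0 0 0.1", "force": 70}}

```text
clock: 20.85
eef_pos: [600.4, 204.6, 82.7]
tcp_rot: [3.141, 0.001, -0.004]
contact_force: [0.2, -0.4, -1.3]
opening: 0.26
grasp_force: 68.3
```

Request:
{"method": "advance", "body": {"moves": "0 0 0 0 0 0.003 0.1;0 0 0 0 0 0.003 0.1;0 0 0 0 0 0 0.1"}}

```text
clock: 21.1
eef_pos: [600.7, 204.7, 77.1]
tcp_rot: [3.141, 0.001, -0.004]
contact_force: [-0.4, 1.0, -2.0]
opening: 0.259
grasp_force: 68.3
```

Request:
{"method": "advance", "body": {"moves": "0 0 0 0 0 0.003 0.1;0 0 0 0 0 0.003 0.1;0 0 0 0 0 0 0.1"}}

```text
clock: 21.35
eef_pos: [601.1, 204.8, 71.4]
tcp_rot: [3.142, -0.0, -0.004]
contact_force: [-0.3, -0.5, -1.1]
opening: 0.259
grasp_force: 69.0
```

To row units: 2 mm / 1000 = 0.002, -1 mm / 1000 = -0.001.

Request:
{"method": "advance", "body": {"moves": "0 0 0 -0.001 0 0.002 0.1;0 0 0 0 0 0.002 0.1;0 0 0 0 0 0 0.1"}}

```text
clock: 21.6
eef_pos: [600.8, 205.0, 68.5]
tcp_rot: [-3.141, -0.002, -0.004]
contact_force: [1.3, -0.6, -0.9]
opening: 0.256
grasp_force: 68.8
```

Request:
{"method": "advance", "body": {"moves": "0 0 0 0 0 0.002 0.1;0 0 0 0 0 0.002 0.1;0 0 0 0 0 0 0.1"}}

```text
clock: 21.85
eef_pos: [600.5, 204.9, 63.5]
tcp_rot: [-3.141, -0.001, -0.004]
contact_force: [3.3, -0.0, -0.9]
opening: 0.255
grasp_force: 69.1
```

To row units: 1 mm / 1000 = 0.001.

Request:
{"method": "advance", "body": {"moves": "0 0 0 0.001 0 0.001 0.1;0 0 0 0 0 0 0.1"}}

```text
clock: 22.02
eef_pos: [600.9, 204.8, 62.4]
tcp_rot: [3.141, 0.0, -0.004]
contact_force: [1.7, -0.1, 1.1]
opening: 0.259
grasp_force: 69.1
```

Request:
{"method": "advance", "body": {"moves": "0 0 0 0 0 0.001 0.1;0 0 0 0 0 0 0.1"}}

```text
clock: 22.18
eef_pos: [601.0, 204.8, 61.6]
tcp_rot: [-3.142, 0.0, -0.004]
contact_force: [1.2, -0.3, 3.0]
opening: 0.259
grasp_force: 69.2
```

Request:
{"method": "advance", "body": {"moves": "0 0 0 0 0 0.001 0.1;0 0 0 0 0 0 0.1"}}

```text
clock: 22.35
eef_pos: [601.2, 204.9, 61.6]
tcp_rot: [-3.141, -0.0, -0.004]
contact_force: [-1.5, -0.7, 10.7]
opening: 0.257
grasp_force: 70.1
```

```bash
python3 -c "
from h import *
crop('side',200,180,100,75,8,'s10')"
```

```text
(no output)
```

View pics/s10.png

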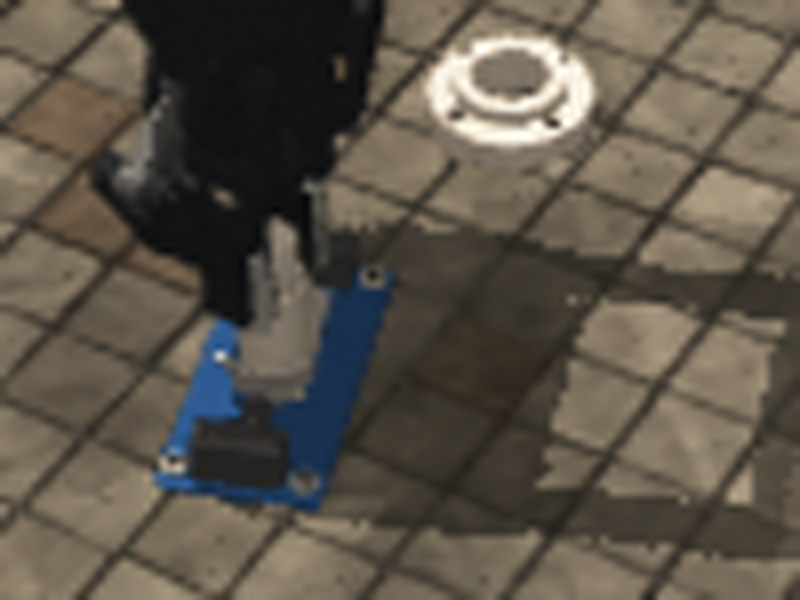

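The shaft is between the jaws (crop (280,330)). TCP z of 61.6 matches the fully seated height, and the force is rising. One last nudge, then release and look.

To row units: 0.5 mm / 1000 = 0.0005.

Request:
{"method": "advance", "body": {"moves": "0 0 0 0 0 0.0005 0.1;0 0 0 0 0 0 0.1"}}

```text
clock: 22.57
eef_pos: [601.3, 204.9, 61.5]
tcp_rot: [-3.141, -0.001, -0.004]
contact_force: [-2.0, -2.2, 14.7]
opening: 0.256
grasp_force: 70.5
```

Request:
{"method": "advance", "body": {"moves": "0 0 0 0 0 0 0.4;0 0 0 0 0 0 0.7;0 0 0 0 0 0 1;0 0 0 0 0 0 1;0 0 0 0 0 0 1"}}

```text
clock: 22.98
eef_pos: [600.6, 204.7, 59.8]
tcp_rot: [3.141, 0.001, -0.004]
contact_force: [0.2, -0.4, 0.5]
opening: 0.94
grasp_force: 0.0
```

Request:
{"method": "advance", "body": {"moves": "0 0 0 0 0 -0.02 1;0 0 0 0 0 -0.035 1;0 0 0 0 0 -0.035 1;0 0 0 0 0 -0.035 1;0 0 0 0 0 -0.02 1"}}

```text
clock: 23.4
eef_pos: [602.1, 205.2, 209.0]
tcp_rot: [-3.14, -0.004, -0.004]
contact_force: [0.1, 0.9, -1.2]
opening: 1.003
grasp_force: 0.0
```

Request:
{"method": "advance", "body": {"moves": "0 0 0 -0.035 0 0 1;0 0 0 -0.035 0 0 1;0 0 0 -0.035 0 0 1;0 0 0 -0.035 0 0 1;0 0 0 -0.035 0 0 1"}}

```text
clock: 23.82
eef_pos: [424.1, 205.2, 204.9]
tcp_rot: [3.142, 0.0, -0.004]
contact_force: [-0.5, 0.5, 0.2]
opening: 1.005
grasp_force: 0.0
```

Request:
{"method": "advance", "body": {"moves": "0 0 0 -0.035 0 0 1;0 0 0 -0.035 0 0 1;0 0 0 0 0 0 1;0 0 0 0 0 0 1"}}

```text
clock: 24.15
eef_pos: [354.6, 205.7, 205.3]
tcp_rot: [-3.142, -0.0, -0.003]
contact_force: [-0.0, 0.7, -0.2]
opening: 0.998
grasp_force: 0.0
```

```bash
python3 -c "
from h import *
crop('side',200,130,160,120,5,'s11')
crop('top',180,140,190,110,4.2,'t11')"
```

```text
(no output)
```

View pics/s11.png

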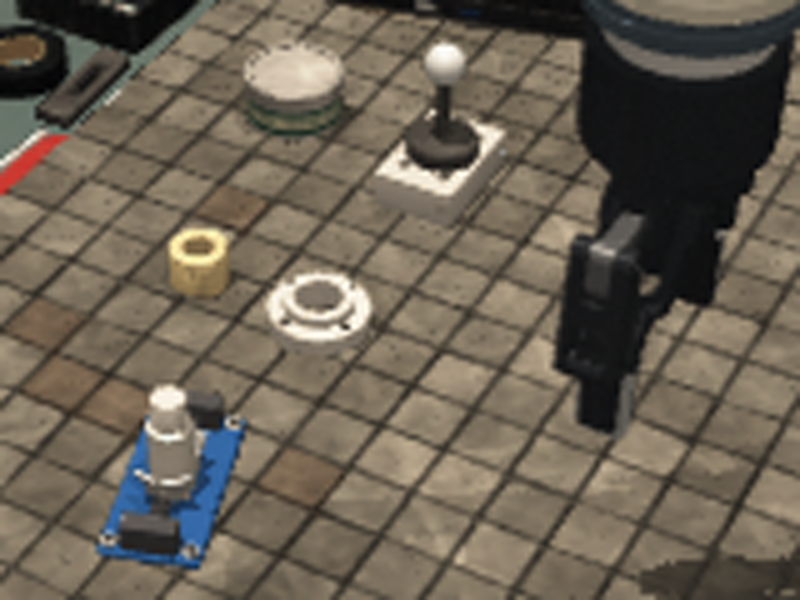

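View pics/t11.png

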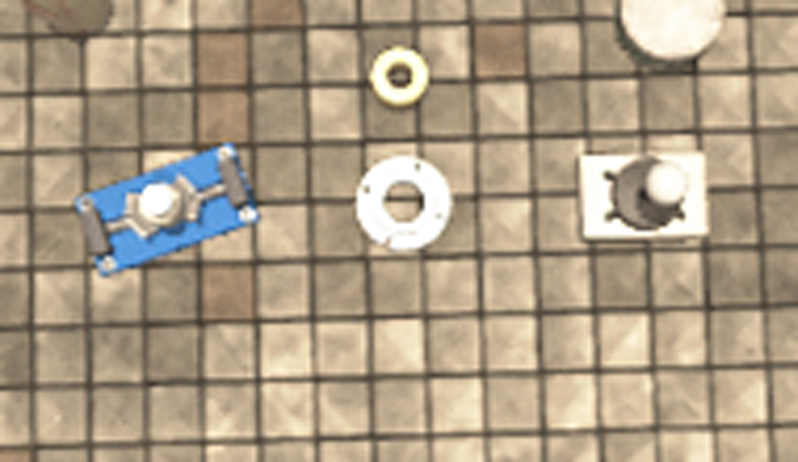

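All four parts are in place: the shaft between the jaws (side crop (167,397)), bush (199,262), cover (319,305) and sphere (445,64), and the bystanders look unmoved. I'll check the numbers, especially whether the shaft is vertical.

```bash
python3 -c "
from h import *
T=lambda u,v,z:ray('top',180+(u+.5)/4.2-.5,140+(v+.5)/4.2-.5,z)[:2].round(1)
S=lambda u,v,z:ray('side',200+(u+.5)/5-.5,130+(v+.5)/5-.5,z)[:2].round(1)
print('shaft top',T(158,201,65),S(167,397,65),'side px expected for axis',((proj('side',[[598.5,205,65],[598.5,205,50],[598.5,205,30],[598.5,205,6]])-[200,130])*5+2).round(0).tolist())
print('bush',T(400,76,26),S(200,245,26),'cover',T(404,202,15),S(319,297,20))
print('ball',T(666,184,87.5),S(445,64,87.5),'base',T(648,192,41),'block',T(645,197,25))
print('top px expected',((proj('top',[[598.5,205,65],[598.5,205,6]])-[180,140])*4.2+1.6).round(0).tolist())
im=cams.grab_frame('side')[196:242,218:250,::-1];cv2.imwrite('pics/s12.png',cv2.resize(im,None,fx=12,fy=12,interpolation=cv2.INTER_CUBIC))
print(((proj('side',[[598.5,205,65],[598.5,205,50],[598.5,205,30],[598.5,205,6]])-[218,196])*12+5.5).round(0).tolist())"
```

```text
shaft top [597.7 203.9] [599.8 202.8] side px expected for axis [[167.0, 400.0], [169.0, 422.0], [171.0, 451.0], [174.0, 484.0]]
bush [676.4  55.2] [677.4  51.3] cover [598.   54.8] [598.1  52.6]
ball [596.6 -94.5] [597.7 -98.9] base [597.1 -93.5] block [595.7 -94.8]
top px expected [[156.0, 200.0], [168.0, 210.0]]
[[185.0, 170.0], [189.0, 222.0], [195.0, 290.0], [202.0, 369.0]]
```

View pics/s12.png

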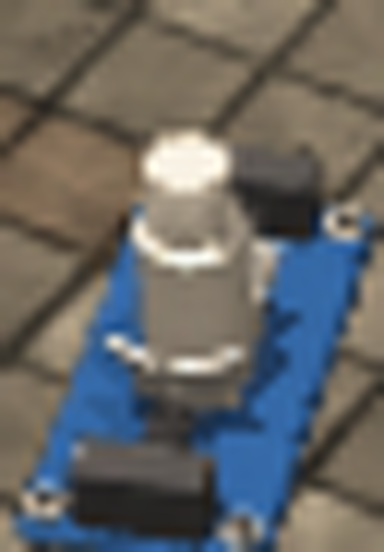

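The shaft matches a vertical, seated axis: top at crop (187,163) against the expected (185,170). Everything is within tolerance, so I'm handing in.

```bash
python3 -c "
from rig import r
print(r.sign_off())"
```

```text
the job is handed in; nothing more can be done
None
```

I set out and released all four parts and handed the job in at about 24 s on the robot clock; the last pictures put every part within tolerance, but the hand-in returned no verdict.

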